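# Scrub out the flux pot and hang up the brush

### The arm

A 6-joint arm with a two-finger parallel gripper is mounted at the origin on a cart in front of the work surface, level with it; the furniture and walls round the work are solid. World frame = base frame: x ahead of the robot, y to its left, z up, the work surface at z = 0. Lengths are in mm, angles in rad, forces in N, time in s.
With the tool pointing down it reaches from about 300 to 775 mm from the base axis. Payload 14.6 kg.
Tool frame: the origin (TCP) lies at the very end of the fingers, on their centre line; the grasp point (between the pads) lies 19 mm behind it; z points along the fingers, y is the line along which they close (so a half turn about z gives the same grasp; the last joint's range is limited). The gripper opens to 85 mm and grips with 20 to 120 N. Pads are 22 mm wide; open, the fingers measure 114 mm over their backs; the gripper's body (76 mm by 85 mm) begins 54 mm behind the grasp point. The pads swing forward as they close: fully open they stand 13 mm farther back than shut.
Start: joints at [-0.067, 0.3, 1.521, -0, 1.321, -0.067], TCP at [549.99, -0.002, 231.281] pointing down, gripper open.
Joint ranges: [-3.03, 3.03], [-0.79, 2.21], [0.23, 2.52], [-1.04, 4.18], [0, 3.07], [-2.55, 2.55]. Speed limits (rad/s): [2.22, 2.22, 2.57, 3.14, 3.14, 3.14].

### API

Orientations are given as [roll, pitch, yaw] about the fixed x, y, z axes, in that order (R = Rz(yaw) Ry(pitch) Rx(roll)).
In Python, from plant import ctrl, optics gives the robot as it stands (ctrl), with the cameras (optics).
- The arm moves only by the shell command python3 steer.py 'ROWS' [FORCE]. ROWS is rows parted by semicolons, their numbers by spaces, 1 to 5 of them, each of 7 numbers: dx, dy, dz in mm, then a rotation vector rx, ry, rz in rad, then the opening from 0.0 (shut) to 1.0 (fully open); each row shifts and turns the commanded pose from where the row before left it, along the tool's axes as they then stand; what a row does not reach is not made up. A row lasts 1/8 s, in which the tool goes at most 62.5 mm and 0.188 rad, less where a joint would pass 70% of its speed; a pose out of reach is approached as far as the arm can. The fingers move at their own pace and stop on an object; FORCE is the grip in N (left out, the last holds). Time passes only in rows, so rows that do not move let the fingers close. It prints the time, the measured TCP pose, the force, the opening and the grip force at its end.
- ctrl.sense(): the state, without advancing time (a new reading comes with each control period).
- optics.camera(name): name is "scene" or "side" or "wrist"; returns the picture (480x640x3 uint8, red, green, blue); there is no depth.
- optics.get_calibration(name): a dict with "intrinsics" (3x3 intrinsics, pixels), "k1" (the pictures are not rectified: a ray, as slopes to the right and down, at radius r is drawn at 1 + k1 r^2 times it, then the intrinsics apply), "cam_to_world" (4x4, takes a point from camera to world coordinates). Camera axes: x right, y down, z forward; pixel columns grow to the right and rows downward; lengths in mm; the calibration is good to about 2 mm. A picture is of the moment at which its call begins: read the wrist's pose just before it. get_calibration takes no time and is no camera call; for the wrist camera it gives the pose at the moment of the call.
- ctrl.sign_off(): hands the job in; it is judged then, once.
The state is a dict: "clock": time; "joint_positions": joint angles; "qd": joint speeds; "joint_torque": joint torques, N m; "eef_pos": TCP position; "eef_rot": TCP orientation; "ft_force": force on the tool from outside, world axes, zero at the start; "ft_torque": the same for the moment, N m; "opening": opening from 0.0 (shut) to 1.0 (fully open); "finger_force": force on a finger pad.
Only numpy, scipy, OpenCV 4.12 (cv2) and the standard library are available. Lean on these libraries where they do the work, as an engineer would, in place of code of your own. Each camera call takes 0.05 s, during which the arm holds its last target. There are 200 camera calls.

### The job

The flux pot has been emptied for cleaning. Swing its cover fully aside, take the wide bottle brush out of the tool rack and scrub the pot out with it, going right down to the floor three times and drawing the brush up to the rim in between. Then hang the brush upright in the rack again and leave the pot open to dry; do not shove or tip the pot, and leave the other brush and the things round about where they are.

Things in the scene. Friction and masses are not known exactly. Their poses are not given: they have to be found in the camera images.
- pot: Flux pot, loose, 1.0 kg: a deep round steel cup (outside 58 mm, bore 52 mm, wall 3 mm) on a dark round foot 94 mm across and 9 mm high. Origin: centre of its underside, z up. The rim is 98 mm and the inner floor 14 mm above the origin: the bore is 84 mm deep. The upright cover pin (9 mm) stands 40 mm from the cup's axis along the pot's own +y.
- pot_mouth (a point): centre of the cup's mouth, at rim height (98 mm above the pot's underside)
- pot_floor (a point): centre of the cup's inner floor (14 mm above the pot's underside); z up
- cover_pin (a point): on the axis of the cover's pin, 103 mm above the pot's underside
- cover (a joint): Cover's angle about its upright pin, rad: 0 = over the mouth (starts at 0 to 0.25), growing anticlockwise seen from above, stop at 2.2; the mouth is wholly clear from 1.6. Stiff pin (0.025 N m, under 1 N at the knob), no spring: it stays where it is left. At 0 the knob is above the cup's axis and first moves toward the pot's own +x.
- cover_knob (a point): middle of the black knob on the cover: 16 mm across, 24 mm tall (foot 103 mm, top 127 mm above the pot's underside), 40 mm from the pin. The cover is a flat aluminium disc centred under it, 62 mm across, 4 mm thick, its underside 99 mm above the pot's underside
- rack: Tool rack, fixed: grey sheet, 150 mm wide (its y), reaching 42 mm to the front (its own -x, roughly toward the robot) and 35 mm to the back of its origin, which lies on the bench midway between the slots; z up. A level shelf, top at 165 mm, has two slots 14 mm wide, 70 mm apart, open to the front; tools hang in them by a collar resting on the shelf. Drip tray below, rim 7 mm high.
- slot0 (a point): slot at the rack's +y end (robot's left): point on the shelf's top where a tool's collar centre rests; axes as the rack's. 17 to 20 mm in front of it a lip 5 mm high keeps the collar in: to take a tool out raise it 6 to 15 mm and draw it 50 mm or more straight to the front; hang it the same way back. The slot ends 6 mm behind this point; a back sheet 32 mm behind rises 8 mm above the shelf
- slot1 (a point): the same point of the slot at the rack's -y end (robot's right)
- bottle_brush: The wide bottle brush, 70 g, hanging head down in either slot. Origin: centre of the underside of its collar (the face on the shelf), z up along the handle. Up: collar 26 mm across, 4 mm thick, then a straight round handle 16 mm across, to 84 mm. Down: neck 9 mm across for 24 mm (runs in the slot), wire stem, then the white bristle head 52 mm across, from 88 to 130 mm below
- brush_tip (a point): bottom end of the bottle brush's head, 130 mm below its origin. The bristles are as wide as the pot's bore and give way freely; only a core 34 mm across, tapered at both ends, is solid
- brush_handle (a point): middle of the bottle brush's handle, 50 mm above its origin: the place to grip
- tube_brush: Narrow tube brush with the same collar, handle and length but a bristle head only 19 mm across; hangs in the other slot and stays there. Origin as for the bottle brush.
- ipa_bottle: White solvent bottle, 64 mm across and 127 mm tall, loose bystander; origin under its centre
- flux_tin: Round tin with a green lid, 58 mm across and 28 mm high, loose bystander; origin under its centre
- board: Green circuit board, 90 x 62 x 14 mm, loose bystander; origin under its centre
- wick_reel: Small flat reel of braid, 40 mm across and 12 mm high, loose bystander; origin under its centre

How it is judged:
By the outcome, as a careful person would: the job done as asked, in the order asked, and still so for the second after the job is handed in, with the robot touching nothing.
It also fails if it takes over 67 s, if anything falls off the work surface, if the arm or the gripper's body presses on something with over 40 N, if the wrist force passes 120 N, or if a joint passes its speed limit or range.

## Working session

There is one attempt and no reset: what is moved stays moved. The work goes in short steps, Python scripts to look and compute and a shell command to move; the robot and the scene stay as the last step left them, time stands still between calls to the robot, and variables do not carry over. Pictures are saved under pics/ and viewed, at most 10 in all, crops included, and the job is handed in when it is done.

```bash
ls; mkdir -p pics
python3 - <<'E'
from plant import ctrl, optics
import cv2
for n in("scene","side","wrist"):
    im=optics.camera(n); cv2.imwrite(f"pics/{n}0.png",im[:,:,::-1])
    c=optics.get_calibration(n); print(n,c)
print(ctrl.sense())
E
```

```text
pics
plant.py
steer.py
scene {'intrinsics': array([[489.52966554,   0.        , 322.71529129],
       [  0.        , 489.52966554, 240.87944892],
       [  0.        ,   0.        ,   1.        ]]), 'k1': 0.030514790363951508, 'cam_to_world': array([[ 7.28279913e-01, -4.16046339e-01,  5.44530818e-01,
         8.26225356e+01],
       [-6.84827182e-01, -4.12985848e-01,  6.00378564e-01,
        -7.76424295e+02],
       [-2.49017825e-02, -8.10153154e-01, -5.85689140e-01,
         7.17419160e+02],
       [ 0.00000000e+00,  0.00000000e+00,  0.00000000e+00,
         1.00000000e+00]])}
side {'intrinsics': array([[594.97018385,   0.        , 318.72968776],
       [  0.        , 594.97018385, 239.49710299],
       [  0.        ,   0.        ,   1.        ]]), 'k1': 0.004157491484784151, 'cam_to_world': array([[ 9.99378452e-01,  1.54097649e-02, -3.17056705e-02,
         6.31138417e+02],
       [ 3.46754078e-02, -5.91729775e-01,  8.05390271e-01,
        -1.26261916e+03],
       [-6.35031456e-03, -8.05989089e-01, -5.91896326e-01,
         9.33728475e+02],
       [ 0.00000000e+00,  0.00000000e+00,
[... 606 characters left out ...]
}
{'clock': 0.15, 'joint_positions': array([-6.65811351e-02,  3.00337212e-01,  1.52141240e+00, -2.00201922e-05,
        1.32072473e+00, -6.66126648e-02]), 'qd': array([-0.00066653, -0.0019659 , -0.00400332, -0.00106228,  0.00055895,
        0.00033607]), 'joint_torque': array([ 1.15317634e-03, -5.43663168e+01, -3.61884356e+01, -9.07762978e-05,
        3.16729136e-03,  4.75633647e-05]), 'eef_pos': array([5.49825661e+02, 1.43081158e-02, 2.30866128e+02]), 'eef_rot': array([-3.14071162e+00, -3.93385655e-05,  1.57083280e+00]), 'ft_force': array([ 0.00291331,  0.08608526, -0.41940942]), 'ft_torque': array([ 0.03150701, -0.02965345,  0.03749367]), 'finger_force': 0.0, 'opening': 0.9975689260182605}
```

View pics/scene0.png

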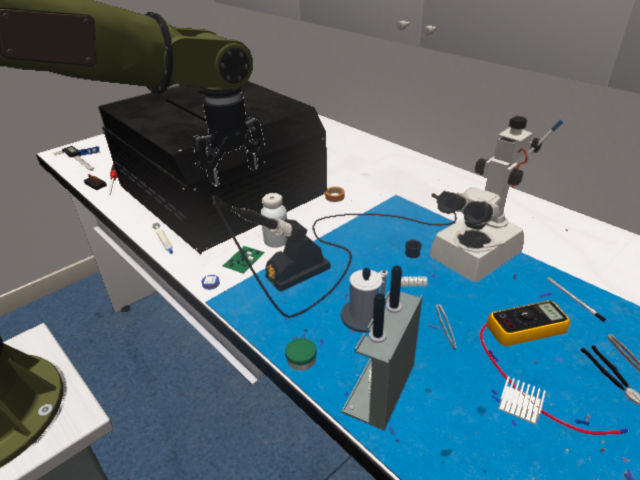

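View pics/side0.png

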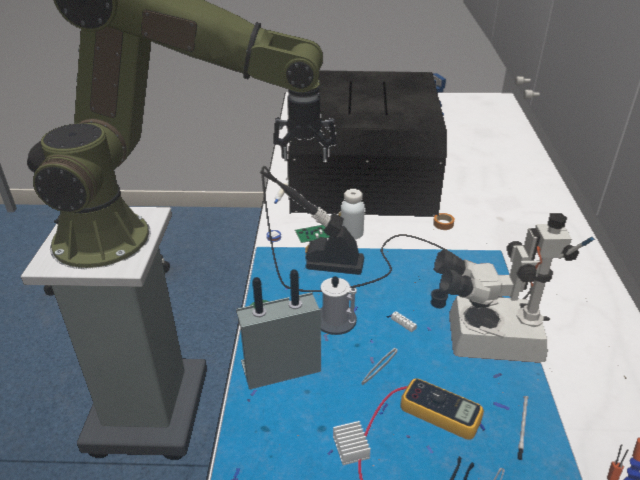

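The scene picture shows the rack with handle tops at about (379,295) and (396,268), and the pot with its knob at about (367,272). In the side picture the handle tops are at about (257,280) and (294,272), and the knob is at about (336,285).

```bash
cat > h.py <<'E'
import numpy as np, cv2
from plant import ctrl, optics
def ray(c,u,v):
    K=c["intrinsics"];d=np.array([(u-K[0,2])/K[0,0],(v-K[1,2])/K[1,1]]);s=d.copy()
    for _ in range(20): s=d/(1+c["k1"]*(s@s))
    T=c["cam_to_world"];return T[:3,3],T[:3,:3]@np.r_[s,1]
def atz(c,u,v,z):
    o,r=ray(c,u,v);return (o+r*(z-o[2])/r[2]).round(1)
def tri(*obs):
    A=0;b=0
    for c,u,v in obs:
        o,r=ray(c,u,v);r=r/np.linalg.norm(r);M=np.eye(3)-np.outer(r,r);A=A+M;b=b+M@o
    return np.linalg.solve(A,b).round(1)
def proj(c,p):
    T=c["cam_to_world"];q=T[:3,:3].T@(np.asarray(p)-T[:3,3]);s=q[:2]/q[2]
    s=s*(1+c["k1"]*(s@s));return (c["intrinsics"][:2,:2]@s+c["intrinsics"][:2,2]).round(1)
E
python3 - <<'E'
from h import *
S=optics.get_calibration("scene");D=optics.get_calibration("side")
for n,a,b,z in(("hA",(379,295),(257,280),249),("hB",(396,268),(294,272),249),("knob",(367,270),(336,283),127)):
    print(n,tri((S,*a),(D,*b)),atz(S,*a,z),atz(D,*b,z))
a=cv2.imread("pics/scene0.png")[230:430,290:430];b=cv2.imread("pics/side0.png")[255:395,220:420]
o=np.zeros((600,800,3),np.uint8)
o[:571,:400]=cv2.resize(a,(400,571),interpolation=2);o[:280,400:]=cv2.resize(b,(400,280),interpolation=2)
w=cv2.imread("pics/wrist0.png");o[290:590,400:]=cv2.resize(w,(400,300));cv2.imwrite("pics/m1.png",o)
E
```

```text
hA [ 487.9 -445.9  243.3] [ 484.9 -447.5  249. ] [ 488.8 -455.6  249. ]
hB [ 552.7 -422.7  243.3] [ 548.2 -425.6  249. ] [ 553.1 -431.4  249. ]
knob [ 630.4 -297.8  117.2] [ 626.2 -299.5  127. ] [ 629.2 -317.   127. ]
```

View pics/m1.png

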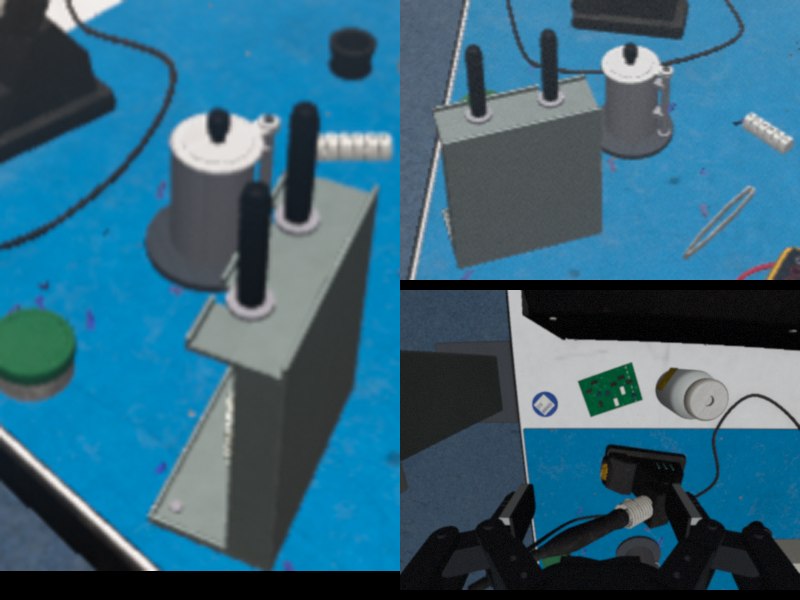

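The crop shows the pin to the right of the knob, at about (384,274) in scene and (353,291) in side. White bristles show under the shelf edge at about scene (370,370). I'll refine the points and check which slot those bristles belong to.

Run:
```python
from h import *
S=optics.get_calibration("scene");D=optics.get_calibration("side")
print("pin",tri((S,384,272),(D,353,290)),atz(S,384,272,108),atz(D,353,290,108))
print("knobtop",tri((S,366.5,268.5),(D,335,278)),atz(S,366.5,268.5,127),atz(D,335,278,127))
# collars: centre at z=169
for n,a,b in(("cA",(290+250*.35,230+298*.35),(220+79*.5,255+115*.5)),("cB",(290+297*.35,230+218*.35),(220+150*.5,255+98*.5))):
    print(n,tri((S,*a),(D,*b)),atz(S,*a,169),atz(D,*b,169))
o=cv2.imread("pics/scene0.png")
for n,c,col in(("A",(487,-447),(0,0,255)),("B",(552,-424),(0,255,0))):
    for z in(35,77):
        pts=np.array([proj(S,(c[0]+26*np.cos(t),c[1]+26*np.sin(t),z)) for t in np.linspace(0,6.3,40)])
        print(n,z,pts.min(0),pts.max(0))
# residual edges: disc ellipse fit from side/scene
o1=cv2.resize(o[255:345,330:420],(600,600),interpolation=2)
cv2.imwrite("pics/m2.png",o1)
```

```text
pin [ 665.6 -309.5  103.5] [ 662.5 -311.5  108. ] [ 665.1 -316.3  108. ]
knobtop [ 627.4 -297.8  126.7] [ 628.8 -295.7  127. ] [ 626.9 -300.8  127. ]
cA [ 487.5 -447.5  165. ] [ 486.2 -447.8  169. ] [ 487.9 -454.5  169. ]
cB [ 552.3 -424.8  165.9] [ 550.4 -425.9  169. ] [ 552.4 -429.4  169. ]
A 35 [358.7 377.4] [390.  403.6]
A 77 [359.1 361. ] [391.4 387. ]
B 35 [374.4 349.6] [404.1 372.8]
B 77 [375.3 333.3] [405.8 356.3]
```

```bash
python3 steer.py '-60 15.6 0 0 0 0 0.5;-60 15.6 0 0 0 0 0.5;-60 15.6 0 0 0 0 0.5;-60 15.6 0 0 0 0 0.5;-59 15.6 0 0 0 0 0.5'; python3 steer.py '0 0 0 0 0 0 0.5;0 0 0 0 0 0 0.5'
python3 - <<'E'
from h import *
S=optics.get_calibration("scene");D=optics.get_calibration("side")
W=optics.get_calibration("wrist");im=optics.camera("wrist");cv2.imwrite("pics/w1.png",im[:,:,::-1])
np.save("w1.npy",W["cam_to_world"])
print("eyepiece",tri((S,477,210),(D,438,298)))
print("knob pred",proj(W,(628,-298.5,127)),"pin",proj(W,(665.5,-311,106)),"A",proj(W,(487.7,-447,249)),"B",proj(W,(552.5,-424,249)))
E
```

```text
clock: 0.78
eef_pos: [628.1, -301.0, 231.0]
eef_rot: [-3.141, -0.0, 1.571]
ft_force: [0.1, 0.7, 0.4]
opening: 0.499
finger_force: 0.0
clock: 1.02
eef_pos: [627.9, -298.6, 230.7]
eef_rot: [-3.141, -0.001, 1.571]
ft_force: [0.1, 1.1, 0.5]
opening: 0.494
finger_force: 0.0
eyepiece [ 825.5 -405.1  195.6]
knob pred [321.1 238.7] pin [369.7 245.6] A [ 72.8 555.1] B [177.3 537.7]
```

View pics/w1.png

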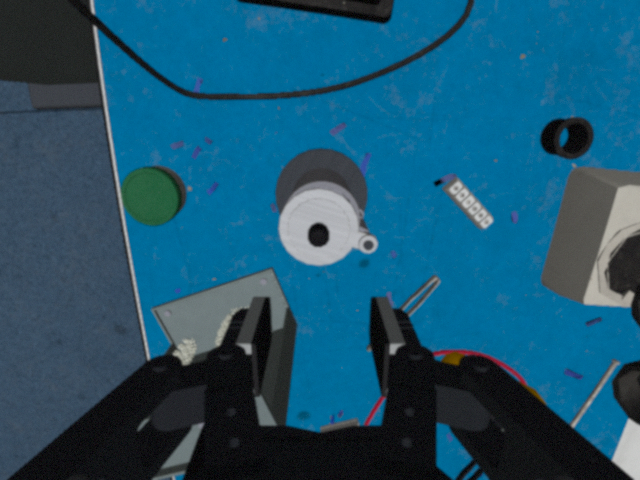

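The wrist picture shows the cover disc at about (318,226), the knob at (318,234), the pin at (368,243) and the foot arc around (322,190). Two white heads sit under the rack, at (185,350) and (228,325). Next I'll fit the foot and disc circles.

Run:
```python
from h import *
from scipy.optimize import least_squares
W=dict(optics.get_calibration("wrist"));W["cam_to_world"]=np.load("w1.npy")
im=cv2.imread("pics/w1.png");hsv=cv2.cvtColor(im,cv2.COLOR_BGR2HSV)
def fit(mask,z,r,sel,c0):
    cs,_=cv2.findContours(mask,cv2.RETR_EXTERNAL,cv2.CHAIN_APPROX_NONE);c=max(cs,key=len)[:,0].astype(float)
    c=c[[sel(*p) for p in c]];P=np.array([atz(W,*p,z)[:2] for p in c])
    f=least_squares(lambda q:np.hypot(*(P-q[:2]).T)-q[2],[*c0,r],loss="soft_l1")
    g=least_squares(lambda q:np.hypot(*(P-q).T)-r,c0,loss="soft_l1")
    print(z,len(c),f.x.round(1),g.x.round(1),"rms",np.sqrt(np.mean(g.fun**2)).round(2))
roi=np.zeros(im.shape[:2],np.uint8);roi[140:275,265:380]=1
s,v=hsv[...,1],hsv[...,2]
notblue=((s<110)*roi*255).astype(np.uint8)
fit(notblue,8,47,lambda x,y:y<195 and x<362,(628,-299))
white=(((s<60)&(v>135))*roi*255).astype(np.uint8)
fit(white,101,31,lambda x,y:y>205 and (x<345),(628,-299))
print("pin",atz(W,368,243,106),"knobtop",atz(W,318.5,234,127))
cv2.imwrite("pics/m3.png",cv2.resize(np.hstack([notblue,white])[140:275],None,fx=.8,fy=.8))
# zoom heads for brush identity + hue
h=cv2.resize(im[260:400,140:300],(640,560),interpolation=2);cv2.imwrite("pics/m4.png",h)
```

```text
8 108 [ 628.  -291.7   45. ] [ 628.6 -294.1] rms 0.67
101 102 [ 625.7 -298.2   30.2] [ 626.4 -297.4] rms 0.38
pin [ 664.1 -308.9  106. ] knobtop [ 626.2 -295.   127. ]
```

View pics/m4.png

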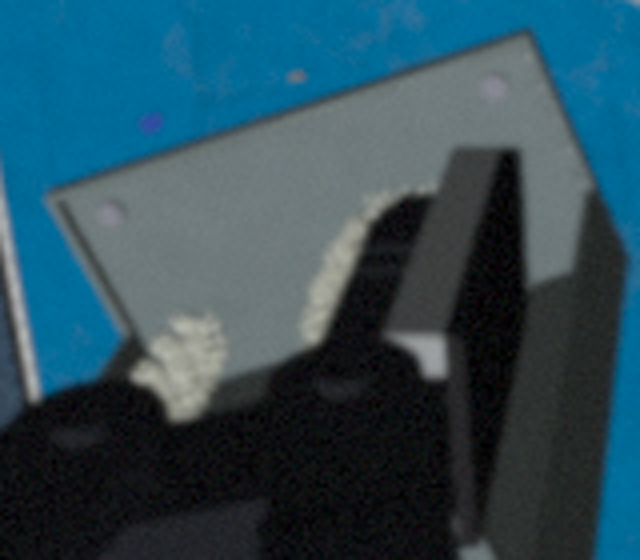

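The zoom confirms it: the wide head hangs in slot0 (the +y end, handle near (552,-424)) and the narrow one in slot1. Cup axis is about (628,-293.5) and the pin about (664.5,-309.5), so the cover stands near 0.1. Now I'll cage the knob.

```bash
python3 steer.py '0 0 10 0 0 0.188 0.5;0 0 10 0 0 0.188 0.5;0 0 10 0 0 0.188 0.5;0 0 10 0 0 0.188 0.5;0 0 0 0 0 0.188 0.5' >/dev/null; python3 steer.py '0 0 0 0 0 0.188 0.5;0 0 0 0 0 0.188 0.5;0 0 0 0 0 0.188 0.5;0 0 0 0 0 0.188 0.5;0 0 0 0 0 0 0.5'
python3 - <<'E'
from h import *
from scipy.spatial.transform import Rotation as R
W=optics.get_calibration("wrist");im=optics.camera("wrist");np.save("w2.npy",W["cam_to_world"])
cv2.imwrite("pics/w2.png",im[:,:,::-1])
print(proj(W,(626.5,-296.5,127)),R.from_euler("xyz",ctrl.sense()["eef_rot"]).as_matrix().round(3))
E
```

```text
clock: 2.33
eef_pos: [628.2, -297.7, 191.9]
eef_rot: [3.141, -0.001, -0.114]
ft_force: [0.2, -0.8, 0.0]
opening: 0.503
finger_force: 0.0
[318.1 260.9] [[ 0.994 -0.111  0.001]
 [-0.111 -0.994 -0.   ]
 [ 0.001  0.    -1.   ]]
```

View pics/w2.png

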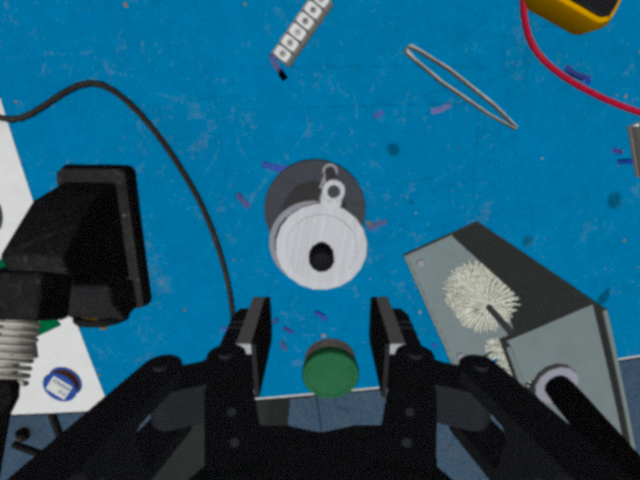

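The wrist view shows the knob at (321,257), predicted (318,261), centred between the fingers. The wide brush is at (480,295). Next: lower, then swing.

```bash
python3 steer.py '0 0 40 0 0 0 0.5;0 0 43 0 0 0 0.5;0 0 0 0 0 0 0.5;0 0 0 0 0 0 0.5'; python3 steer.py '-0.9 6.9 0 0 0 0 0.5;-0.9 6.9 0 0 0 0 0.5;-0.8 6.9 0 0 0 0 0.5;0 0 0 0 0 0 0.5'; python3 steer.py '3 7 0 0 0 -0.182 0.5;3 7 0 0 0 -0.182 0.5;3 7 0 0 0 -0.182 0.5'
```

```text
clock: 2.88
eef_pos: [628.7, -299.1, 110.5]
eef_rot: [3.141, -0.002, -0.115]
ft_force: [-0.9, -0.4, 1.1]
opening: 0.499
finger_force: 0.0
clock: 3.38
eef_pos: [622.7, -320.0, 108.4]
eef_rot: [3.141, -0.0, -0.117]
ft_force: [-1.1, 0.3, 0.1]
opening: 0.502
finger_force: 0.0
clock: 3.75
eef_pos: [633.3, -339.5, 108.3]
eef_rot: [-3.141, 0.0, 0.435]
ft_force: [-0.2, 0.7, 0.3]
opening: 0.498
finger_force: 0.3
```

```bash
python3 steer.py '3 7 0 0 0 -0.182 0.5;3 7 0 0 0 -0.182 0.5;3 7 0 0 0 -0.182 0.5;3 7 0 0 0 -0.182 0.5;3 7 0 0 0 -0.182 0.5'; python3 steer.py '3 7 0 0 0 -0.182 0.5;0 0 0 0 0 0 0.5;0 0 0 0 0 0 0.5'
python3 - <<'E'
from h import *
im=optics.camera("side");S=optics.camera("scene");o=np.hstack([cv2.resize(im[240:360,280:400],(400,400),interpolation=2),cv2.resize(S[230:350,320:440],(400,400),interpolation=2)])
cv2.imwrite("pics/m5.png",o[:,:,::-1])
E
```

```text
clock: 4.38
eef_pos: [667.7, -352.9, 108.1]
eef_rot: [-3.141, -0.0, 1.345]
ft_force: [0.0, 0.5, 0.9]
opening: 0.5
finger_force: 0.3
clock: 4.75
eef_pos: [674.8, -351.5, 108.2]
eef_rot: [-3.141, -0.0, 1.517]
ft_force: [-0.7, -0.5, -0.0]
opening: 0.498
finger_force: 0.0
```

View pics/m5.png

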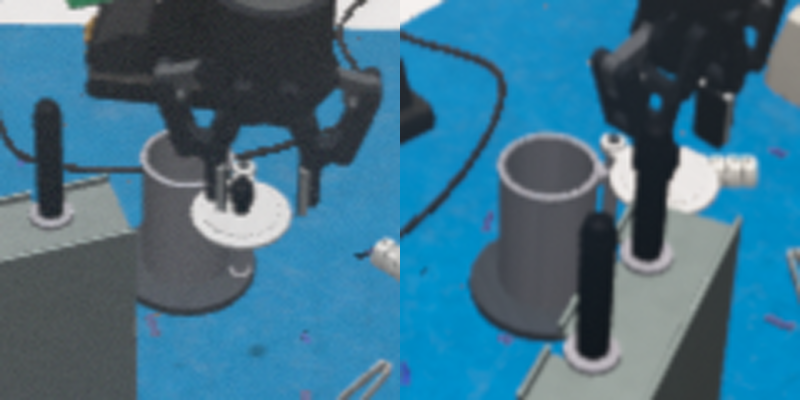

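The cover is clear of the mouth, with the knob beside the rear finger. I'll back off, rise and look back at the mouth.

```bash
python3 steer.py '0 -5 0 0 0 0 0.5;0 0 -40 0 0 0 0.5;0 0 -50 0 0 0 0.5;10 -40 -40 0 0 0 0.5;0 -10 0 0 0 0 0.5' ; python3 steer.py '0 0 0 0 0 0 0.8;0 0 0 0 0 0 1'
python3 - <<'E'
from h import *
W=optics.get_calibration("wrist");im=optics.camera("wrist");np.save("w3.npy",W["cam_to_world"])
cv2.imwrite("pics/w3.png",im[:,:,::-1])
print(proj(W,(628,-293.5,98)),proj(W,(664.5,-309.5,103)))
E
```

```text
clock: 5.48
eef_pos: [619.8, -338.9, 243.1]
eef_rot: [3.136, 0.003, 1.52]
ft_force: [0.9, 0.1, -1.1]
opening: 0.5
finger_force: 0.0
clock: 5.72
eef_pos: [620.7, -338.8, 237.5]
eef_rot: [-3.141, -0.001, 1.521]
ft_force: [-0.6, -1.1, -0.6]
opening: 0.903
finger_force: 0.0
[327.6 167. ] [376.7 186.8]
```

View pics/w3.png

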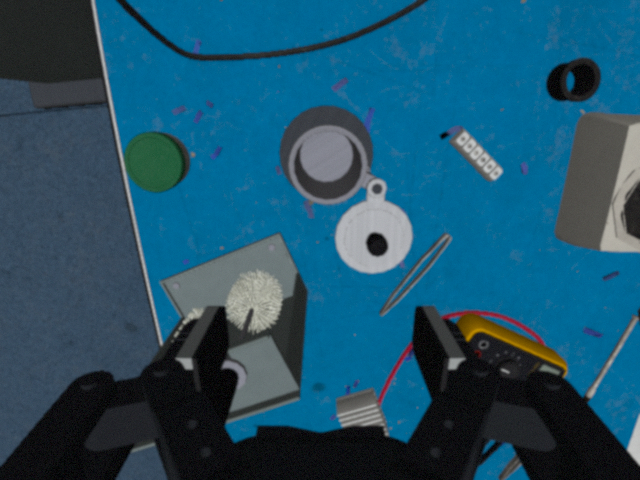

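The mouth is open, centred at about (329,164). The disc is at (374,236), the pin at (377,188), and the slot0 collar is at about (234,373).

Run:
```python
from h import *
from scipy.optimize import minimize
W=dict(optics.get_calibration("wrist"));W["cam_to_world"]=np.load("w3.npy")
im=cv2.imread("pics/w3.png");g=cv2.GaussianBlur(cv2.cvtColor(im,cv2.COLOR_BGR2GRAY),(0,0),.8).astype(np.float32)
def score(c,z,rs,a0,a1):
    t=np.linspace(a0,a1,90);s=[]
    for r in rs:
        p=np.array([proj(W,(c[0]+r*np.cos(a),c[1]+r*np.sin(a),z)) for a in t],np.float32)
        s.append(cv2.remap(g,p[:,:1],p[:,1:],1).mean())
    return s
best=[]
for x in np.arange(622,635,1):
    for y in np.arange(-302,-287,1):
        s=score((x,y),98,(24.5,27.5,31),0,6.28); best.append((2*s[1]-s[0]-s[2],x,y))
best.sort();print(best[-4:])
pin=atz(W,377,188,106);k=atz(W,376,242,127);d=atz(W,374,236,103);print(pin,k,d,np.hypot(*(k-pin)[:2]),np.hypot(*(d-pin)[:2]))
b=np.array(best[-1][1:]);f=lambda v:np.arctan2(v[1],v[0])
print("cover",(f((d-pin)[:2])-f(b-pin[:2]))%6.283,"pin-cup",np.hypot(*(b-pin[:2])))
print("collar",atz(W,234,373,169))
```

```text
[(np.float32(78.30581), np.int64(629), np.int64(-292)), (np.float32(79.66174), np.int64(627), np.int64(-292)), (np.float32(86.654495), np.int64(628), np.int64(-293)), (np.float32(93.61436), np.int64(628), np.int64(-292))]
[ 664.3 -309.8  106. ] [ 660.5 -345.4  127. ] [ 662.3 -348.6  103. ] 35.80223456713278 38.85151219708187
cover 1.9750146095906205 pin-cup 40.42932104302516
collar [ 556.1 -422.5  169. ]
```

```bash
python3 steer.py '0 0 -55 0 0 0 1;-44 -31.7 0 0 0 0 1;-44 -31.7 0 0 0 0 1;0 0 0 0 0 0.188 1;0 0 0 0 0 0.188 1' >/dev/null; python3 steer.py '0 0 0 0 0 0.188 1;0 0 0 0 0 0.188 1;0 0 0 0 0 0.188 1;0 0 0 0 0 0.188 1;0 0 0 0 0 0 1'
python3 - <<'E'
from h import *
S=optics.get_calibration("scene");D=optics.get_calibration("side")
e=ctrl.sense()["eef_pos"];print(e)
a=optics.camera("scene");b=optics.camera("side")
print(proj(S,e),proj(D,e))
o=np.hstack([cv2.resize(a[190:340,320:470],(400,400),interpolation=2),cv2.resize(b[170:320,220:370],(400,400),interpolation=2)])
cv2.imwrite("pics/m6.png",o[:,:,::-1])
E
```

```text
clock: 7.02
eef_pos: [553.2, -423.6, 292.4]
eef_rot: [-3.141, 0.0, 0.397]
ft_force: [0.2, 0.3, 0.2]
opening: 1.001
finger_force: 0.0
[ 553.20908512 -423.5581187   292.44404301]
[399.  242.8] [293.6 250.3]
```

View pics/m6.png

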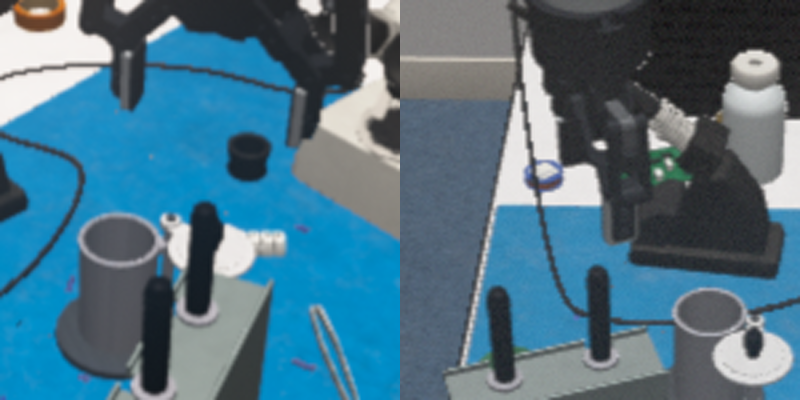

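The fingers straddle the slot0 handle: TCP projects to x≈596 in the right crop and the handle is at x≈599. Descending and gripping.

```bash
python3 steer.py '0 0 48 0 0 0 1;0 0 48 0 0 0 1;0 0 0 0 0 0 1;0 0 0 0 0 0 1' 50; python3 steer.py '0 0 0 0 0 0 0;0 0 0 0 0 0 0;0 0 0 0 0 0 0;0 0 0 0 0 0 0;0 0 0 0 0 0 0' 50;  python3 steer.py '0 0 0 0 0 0 0;0 0 0 0 0 0 0'
```

```text
clock: 7.62
eef_pos: [553.5, -424.0, 199.8]
eef_rot: [3.139, -0.001, 0.398]
ft_force: [-0.3, -0.5, 1.1]
opening: 0.998
finger_force: 0.0
clock: 8.25
eef_pos: [553.0, -423.7, 197.7]
eef_rot: [3.141, -0.0, 0.396]
ft_force: [0.2, -1.0, 2.0]
opening: 0.173
finger_force: 48.7
clock: 8.5
eef_pos: [553.0, -423.7, 197.6]
eef_rot: [3.141, -0.0, 0.396]
ft_force: [0.4, -2.0, 3.4]
opening: 0.173
finger_force: 48.8
```

```bash
python3 steer.py '0 0 -5 0 0 0 0;0 0 -5 0 0 0 0;0 0 0 0 0 0 0;0 0 0 0 0 0 0'; python3 steer.py '0.6 -10 0 0 0 0 0;1.1 -20 0 0 0 0 0;1.1 -20 0 0 0 0 0;1.1 -20 0 0 0 0 0;0 0 0 0 0 0 0'
python3 - <<'E'
from h import *
S=optics.get_calibration("scene");D=optics.get_calibration("side")
e=ctrl.sense()["eef_pos"];cv2.imwrite("pics/s7.png",optics.camera("scene")[:,:,::-1]);cv2.imwrite("pics/d7.png",optics.camera("side")[:,:,::-1])
cv2.imwrite("pics/w7.png",optics.camera("wrist")[:,:,::-1]);np.save("w7.npy",optics.get_calibration("wrist")["cam_to_world"])
# did it come out? white collar / handle B vanished near old place
o=cv2.imread("pics/side0.png");n=cv2.imread("pics/d7.png");p=proj(D,(553,-424,169));x,y=p.astype(int);print(p,o[y-1:y+2,x-8:x+8].mean(2).mean(0).round(),n[y-1:y+2,x-8:x+8].mean(2).mean(0).round())
p=proj(D,(487.6,-447,249));x,y=p.astype(int);print("A diff",np.abs(o[y-10:y+40,x-12:x+12].astype(int)-n[y-10:y+40,x-12:x+12]).mean())
E
```

```text
clock: 9.0
eef_pos: [552.9, -423.5, 207.1]
eef_rot: [-3.141, 0.0, 0.396]
ft_force: [0.3, -0.2, -1.1]
opening: 0.172
finger_force: 48.7
clock: 9.62
eef_pos: [529.3, -356.1, 207.7]
eef_rot: [3.142, -0.0, 0.397]
ft_force: [0.3, -0.5, -0.3]
opening: 0.174
finger_force: 48.8
[295.5 302.1] [149. 149. 166. 165. 106.  55.  44.  41.  43.  42.  42.  71. 155. 176.
 174. 159.] [148. 148. 151. 142. 137. 130. 126. 125. 125. 125. 121. 136. 147. 149.
 150. 152.]
A diff 2.1230555555555557
```

```bash
python3 steer.py '0 0 -38 0 0 0 0;0 0 -38 0 0 0 0;38.5 -6.9 0 0 0 0 0;38.5 -6.9 0 0 0 0 0;38.5 -6.9 0 0 0 0 0'; python3 steer.py '0 0 0 0 0 0 0;0 0 0 0 0 0 0'
python3 - <<'E'
from h import *
S=optics.get_calibration("scene");D=optics.get_calibration("side")
e=ctrl.sense()["eef_pos"]
a=optics.camera("scene");b=optics.camera("side");w=optics.camera("wrist")
cv2.imwrite("pics/s8.png",a[:,:,::-1]);cv2.imwrite("pics/d8.png",b[:,:,::-1])
o=np.zeros((600,800,3),np.uint8)
for c,im,q in((S,a,0),(D,b,1)):
    x,y=proj(c,(e[0],e[1],e[2]-32.6-100)).astype(int);k=np.ascontiguousarray(im[y-80:y+80,x-50:x+50]);
    o[:600,q*375:q*375+375]=cv2.resize(k,(375,600),interpolation=2)
    for z in(-32.6,-162.6):
        u=proj(c,(e[0],e[1],e[2]+z));P=((u-(x-50,y-80))*3.75).astype(int)+(q*375,0);print(q,z,u,P);cv2.circle(o,tuple(map(int,P)),4,(255,0,0),1)
    u=proj(c,(628,-292.5,98));P=((u-(x-50,y-80))*3.75).astype(int)+(q*375,0);cv2.circle(o,tuple(map(int,P)),4,(255,255,0),1)
cv2.imwrite("pics/m8.png",o[:,:,::-1])
E
```

```text
clock: 10.4
eef_pos: [629.0, -293.7, 283.0]
eef_rot: [-3.141, 0.0, 0.396]
ft_force: [-0.4, -0.1, -0.6]
opening: 0.171
finger_force: 49.0
clock: 10.65
eef_pos: [627.8, -294.4, 282.8]
eef_rot: [-3.141, 0.001, 0.396]
ft_force: [-1.5, -0.3, -0.4]
opening: 0.17
finger_force: 48.9
0 -32.6 [367.4 213.9] [196 134]
0 -162.6 [365.5 271.2] [189 349]
1 -32.6 [336.1 228.4] [566 155]
1 -162.6 [335.4 278.5] [563 343]
```

View pics/m8.png

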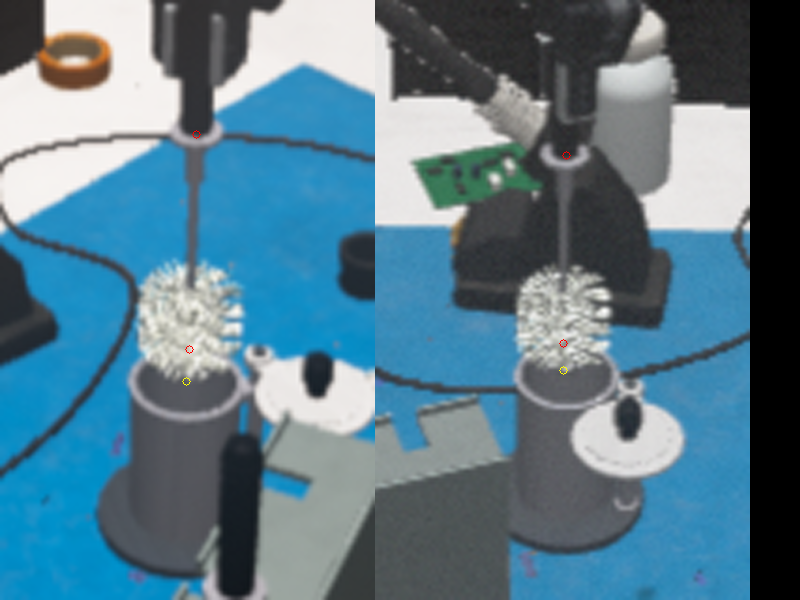

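The brush is upright and hangs over the mouth, with the head centred at about (190,320) and (563,315) in the crops. Nudging it to centre and going down.

```bash
python3 steer.py '0.9 -1.7 0 0 0 0 0;0 0 20 0 0 0 0;0 0 25 0 0 0 0;0 0 25 0 0 0 0;0 0 15 0 0 0 0'; python3 steer.py '0 0 10 0 0 0 0;0 0 5 0 0 0 0;0 0 3 0 0 0 0;0 0 0 0 0 0 0;0 0 0 0 0 0 0'; python3 steer.py '0 0 2 0 0 0 0;0 0 0 0 0 0 0;0 0 0 0 0 0 0'
```

```text
clock: 11.42
eef_pos: [627.8, -291.9, 197.1]
eef_rot: [-3.141, 0.001, 0.396]
ft_force: [0.5, -1.3, -0.0]
opening: 0.174
finger_force: 48.9
clock: 12.05
eef_pos: [628.4, -291.9, 180.7]
eef_rot: [3.141, -0.0, 0.396]
ft_force: [-0.5, 1.1, -1.3]
opening: 0.177
finger_force: 48.9
clock: 12.42
eef_pos: [628.2, -291.9, 178.3]
eef_rot: [-3.142, 0.0, 0.396]
ft_force: [-0.5, 0.3, -0.8]
opening: 0.172
finger_force: 48.9
```

```bash
for i in 1 2 ; do python3 steer.py '0 0 1 0 0 0 0;0 0 0 0 0 0 0;0 0 0 0 0 0 0' | grep -E "eef_pos|ft_"; done; python3 steer.py '0 0 0.6 0 0 0 0;0 0 0 0 0 0 0' | grep -E "eef_pos|ft_"
```

```text
eef_pos: [628.2, -291.9, 177.3]
ft_force: [-0.2, -0.2, -0.8]
eef_pos: [628.3, -291.9, 176.6]
ft_force: [0.5, 0.7, 2.9]
eef_pos: [628.5, -292.0, 176.6]
ft_force: [-0.5, 1.4, 6.6]
```

Floor contact at TCP 176.6. Two more strokes, up to the rim in between.

```bash
U='0 0 -21 0 0 0 0;0 0 -22 0 0 0 0;0 0 -22 0 0 0 0;0 0 -22 0 0 0 0;0 0 0 0 0 0 0'; unset U
f(){ grep -E "eef_pos|ft_"; }
python3 steer.py '0 0 -21 0 0 0 0;0 0 -22 0 0 0 0;0 0 -22 0 0 0 0;0 0 -22 0 0 0 0;0 0 0 0 0 0 0'|f; python3 steer.py '0 0 0 0 0 0 0;0 0 24 0 0 0 0;0 0 24 0 0 0 0;0 0 22 0 0 0 0;0 0 10 0 0 0 0'|f;python3 steer.py '0 0 4 0 0 0 0;0 0 2 0 0 0 0;0 0 1 0 0 0 0;0 0 0 0 0 0 0;0 0 0 0 0 0 0'|f
python3 steer.py '0 0 -21 0 0 0 0;0 0 -22 0 0 0 0;0 0 -22 0 0 0 0;0 0 -22 0 0 0 0;0 0 0 0 0 0 0'|f; python3 steer.py '0 0 0 0 0 0 0;0 0 24 0 0 0 0;0 0 24 0 0 0 0;0 0 22 0 0 0 0;0 0 10 0 0 0 0'|f;python3 steer.py '0 0 4 0 0 0 0;0 0 2 0 0 0 0;0 0 1 0 0 0 0;0 0 0 0 0 0 0;0 0 0 0 0 0 0'|f
```

```text
eef_pos: [628.6, -292.0, 263.9]
ft_force: [-0.3, -0.2, -1.2]
eef_pos: [627.6, -291.5, 180.1]
ft_force: [-0.1, 0.0, -0.9]
eef_pos: [628.5, -292.0, 176.6]
ft_force: [-0.0, -1.2, 6.0]
eef_pos: [628.6, -292.1, 264.1]
ft_force: [0.3, -1.1, -1.6]
eef_pos: [627.6, -291.5, 180.1]
ft_force: [0.5, 0.6, -0.9]
eef_pos: [628.5, -292.0, 176.6]
ft_force: [-0.4, 0.4, 6.3]
```

```bash
python3 steer.py '0 0 -27 0 0 0 0;0 0 -27 0 0 0 0;0 0 -27 0 0 0 0;0 0 -27 0 0 0 0;0 0 0 0 0 0 0'; python3 steer.py '-38.7 7 0 0 0 0 0;-38.7 7 0 0 0 0 0;-38.7 7 0 0 0 0 0;0 0 37 0 0 0 0;0 0 37 0 0 0 0'; python3 steer.py '0 0 0 0 0 0 0;0 0 0 0 0 0 0'
```

```text
clock: 17.8
eef_pos: [628.6, -292.1, 285.6]
eef_rot: [3.139, -0.002, 0.396]
ft_force: [0.0, -0.3, -1.3]
opening: 0.172
finger_force: 49.0
clock: 18.42
eef_pos: [528.4, -356.1, 207.4]
eef_rot: [-3.141, 0.001, 0.395]
ft_force: [1.3, 0.8, -1.0]
opening: 0.171
finger_force: 49.1
clock: 18.68
eef_pos: [529.6, -356.2, 210.7]
eef_rot: [3.141, -0.001, 0.396]
ft_force: [0.3, 0.6, -0.5]
opening: 0.172
finger_force: 49.0
```

```bash
python3 steer.py '0 0 3 0 0 0 0;-1.3 20 0 0 0 0 0;-1.3 20 0 0 0 0 0;0 0 0 0 0 0 0'; python3 steer.py '-0.6 10 0 0 0 0 0;-0.6 10 0 0 0 0 0;-0.6 10 0 0 0 0 0;0 0 0 0 0 0 0;0 0 0 0 0 0 0'
```

```text
clock: 19.18
eef_pos: [542.4, -394.8, 207.0]
eef_rot: [3.141, -0.0, 0.395]
ft_force: [-0.7, 0.5, -0.6]
opening: 0.175
finger_force: 49.1
clock: 19.8
eef_pos: [552.2, -422.2, 206.6]
eef_rot: [-3.141, 0.0, 0.396]
ft_force: [0.2, -0.2, -0.4]
opening: 0.176
finger_force: 49.1
```

```bash
python3 steer.py '0.2 1.6 0 0 0 0 0;0 0 4 0 0 0 0;0 0 3 0 0 0 0;0 0 1.3 0 0 0 0;0 0 0 0 0 0 0'; python3 steer.py '0 0 0.7 0 0 0 0;0 0 0 0 0 0 0;0 0 0 0 0 0 0'
```

```text
clock: 20.42
eef_pos: [553.0, -423.7, 198.3]
eef_rot: [-3.141, 0.0, 0.396]
ft_force: [-0.2, -0.7, -0.9]
opening: 0.178
finger_force: 49.1
clock: 20.8
eef_pos: [553.0, -423.8, 197.7]
eef_rot: [3.142, -0.0, 0.396]
ft_force: [0.5, 0.3, -1.5]
opening: 0.17
finger_force: 49.1
```

```bash
python3 steer.py '0 0 0.4 0 0 0 0;0 0 0 0 0 0 0'|grep ft_; python3 steer.py '0 0 0 0 0 0 0.25;0 0 0 0 0 0 0.4;0 0 0 0 0 0 0.7;0 0 0 0 0 0 1;0 0 0 0 0 0 1'; python3 steer.py '0 0 -30 0 0 0 1;0 0 -40 0 0 0 1;0 0 -40 0 0 0 1;0 -50 -20 0 0 0 1;0 -50 0 0 0 0 1'; python3 steer.py '0 -60 0 0 0 0 1;0 -60 0 0 0 0 1;0 -60 0 0 0 0 1;0 0 0 0 0 0 1;0 0 0 0 0 0 1'
python3 - <<'E'
from h import *
S=optics.get_calibration("scene");D=optics.get_calibration("side")
for n,c,f in(("scene",S,"scene0"),("side",D,"side0")):
    o=cv2.imread(f"pics/{f}.png");m=optics.camera(n)[:,:,::-1];cv2.imwrite(f"pics/{n}9.png",m)
    def cmp(p,r):
        x,y=proj(c,p).astype(int);a=o[y-r:y+r,x-r:x+r];s=11
        res=cv2.matchTemplate(m[y-r-s:y+r+s,x-r-s:x+r+s].copy(),a.copy(),cv2.TM_CCOEFF_NORMED);_,v,_,l=cv2.minMaxLoc(res);return round(v,3),(l[0]-s,l[1]-s)
    print(n,"B top",cmp((552.5,-424,249),9),"B collar",cmp((552.5,-424,169),8),"A top",cmp((487.6,-447,249),9),"A collar",cmp((487.6,-447,169),8),"foot",cmp((604,-330,5),9),cmp((620,-262,5),9))
w3=cv2.imread("pics/s8.png") if 0 else None
print(ctrl.sense()["eef_pos"],ctrl.sense()["clock"])
E
```

```text
ft_force: [-0.5, 0.5, 1.5]
clock: 21.68
eef_pos: [553.0, -423.7, 197.2]
eef_rot: [-3.142, 0.0, 0.396]
ft_force: [-0.0, -0.3, -0.2]
opening: 0.996
finger_force: 0.0
clock: 22.3
eef_pos: [514.1, -330.7, 328.7]
eef_rot: [3.139, -0.001, 0.396]
ft_force: [0.8, 0.1, 0.5]
opening: 0.998
finger_force: 0.0
clock: 22.92
eef_pos: [445.2, -165.7, 327.6]
eef_rot: [3.141, -0.0, 0.397]
ft_force: [0.5, 0.7, -0.6]
opening: 1.001
finger_force: 0.0
scene B top (0.954, (0, -1)) B collar (0.986, (0, 0)) A top (0.554, (-1, 2)) A collar (1.0, (0, 0)) foot (1.0, (0, 0)) (1.0, (0, 0))
side B top (0.995, (0, 0)) B collar (0.992, (0, 0)) A top (0.998, (0, 0)) A collar (0.998, (0, 0)) foot (0.993, (0, 0)) (0.608, (-2, 2))
[ 445.25162815 -166.28449966  327.08539606] 23.025
```

Template matches put both brushes and the pot foot back within about 1 px of the start. Quick numeric check that the cover and bystanders haven't moved, then hand in.

Run:
```python
from h import *
for n,f in(("scene","s8"),("side","d8")):
    c=optics.get_calibration(n);o=cv2.imread(f"pics/{f}.png");m=cv2.imread(f"pics/{n}9.png");o0=cv2.imread(f"pics/{n}0.png")
    for q,p,ref in(("knob",(661,-348,120),o),("rim",(640,-318,98),o)):
        x,y=proj(c,p).astype(int);r,s=10,8
        res=cv2.matchTemplate(m[y-r-s:y+r+s,x-r-s:x+r+s].copy(),ref[y-r:y+r,x-r:x+r].copy(),cv2.TM_CCOEFF_NORMED);_,v,_,l=cv2.minMaxLoc(res);print(n,q,round(v,3),l[0]-s,l[1]-s)
    if n=="scene":
        for q,(x,y) in dict(tin=(300,353),board=(243,259),reel=(210,282),ipa=(273,218)).items(): print(q,cv2.absdiff(o0[y-10:y+10,x-10:x+10],m[y-10:y+10,x-10:x+10]).mean().round(1))
```

```text
scene knob 0.629 -3 0
scene rim 0.855 0 0
tin 0.4
board 0.4
reel 0.2
ipa 0.4
side knob 0.999 0 0
side rim 0.936 0 0
```

```bash
python3 -c "
from plant import ctrl, optics
print(ctrl.sign_off())"
```

```text
the job is handed in; nothing more can be done
None
```

The job is handed in after about 23 s: the cover is swung aside to about 1.97 rad, the pot was scrubbed to the floor three times, and the wide brush hangs upright in its slot again; image checks show the pot, the other brush and the bystanders unmoved.

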